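# Vacuum leak test of a filter holder with a draw syringe

### The job

Leak-test the filter holder: shut the vent by turning its bar handle a quarter turn clockwise until it clicks over and lies across the block, and only then draw the vacuum by pulling the upright syringe's knob straight up, in line with its bore and without forcing the rod sideways so that it does not bind, until the lower edge of the piston stands at the broad ring on the barrel. Hold it there against the vacuum and finish while holding: do not let go of the knob. Leave the other things on the bench undisturbed.

Things in the scene. Friction and masses are not known exactly. Their poses are not given: they have to be found in the camera images.
- rig: Leak-test rig, fixed: steel base plate (x -60 to +130 mm, y -145 to +145, 8 thick) with an aluminium manifold block, 46 mm wide in x, 246 mm long in y, top 44 mm above the bench. Origin at bench level under the block's middle; z up. On the block: the vent valve at y = +90 mm, a dial gauge (42 mm across, top 77 mm high) at y = -25, the glass syringe at y = -90. A hose barb (the vent) at the +y end.
- filter_holder (a point): Middle of the round steel filter holder under test (60 mm across, 65 mm high), fixed on the rig's plate at x = +80, y = -30 mm, joined to the block by a thin pipe whose top is 78 mm above the bench.
- vent_grip (a point): Centre of the vent valve's steel bar handle, 82 mm above the bench on the valve's upright axis. Bar 46 mm long, 10 thick, 24 high (70 to 94 mm above the bench) on a 12 mm stem; brass body 28 mm across, up to 59 mm high, below. The frame turns with it: y along the bar, x across it. At the start the bar lies along the block, in line with the hose barb (open).
- vent (a joint): Angle of the vent handle in rad: 0 open (along the block), growing clockwise seen from above, 1.571 shut (across the block); end stops at both. A sprung detent resists with up to about 0.2 N m over the first half, has its hump at 0.785, then snaps the handle on to 1.571 and keeps it there.
- knob (a point): Centre of the aluminium round knob (26 mm in diameter, 22 mm high, upright, knurled) on top of the syringe's rod. At the start it is 216 mm above the bench and its underside 25 mm above the syringe's cap. Rises with the rod.
- rod: The syringe's steel rod with its knob, 0.09 to 0.18 kg: 10 mm in diameter, upright, origin at its lower end, where it is hooked into the piston (free to tilt there); z along the rod, the knob's centre 139 mm along it. It runs through an 11.5 mm bore, 22 mm long, in the cap. Held off the bore's axis it rubs and binds there: 4 mm off at the knob presses with about 25 N.
- cap_top (a point): Centre of the upper face of the syringe's fixed steel cap, at the mouth of the bore, 180 mm above the bench; its z axis is the bore's axis (upright). The cap is 39 mm across, the glass barrel below it 34 mm.
- piston (a joint): Travel in m of the white piston (26 mm across, 14 mm high) up the barrel: 0 fully down as at the start, 0.040 when its lower edge is level with the broad ring, end stop at 0.074. Drag 3 N plus a vacuum pull back of 0.23 N per mm of travel (about 12 N in all at the ring), so it runs back down if let go.
- broad_ring (a point): Centre of the barrel at the broad ring (a dark band 3 mm wide all round the glass, the fifth of nine marks 8 mm apart, the others being short fine lines), 106 mm above the bench; the piston's lower edge starts 40 mm below it.
- amber1: Bystander: amber glass bottle with a blue cap, 72 mm across, 145 mm high, loose; origin under its centre.
- amber2: Bystander: a second bottle of the same kind.
- beaker: Bystander: glass beaker, 68 mm across, 85 mm high, loose, beside the rig; origin under its centre.
- dish: Bystander: flat dish of membranes, 59 mm across, 16 mm high, lying loose on the rig's base plate; origin under its centre.
- wash: Bystander: white plastic jar, 60 mm across, 130 mm high, loose; origin under its centre.
- tweezers: Bystander: steel tweezers, 120 x 12 x 6 mm, lying loose in front of the rig; origin under their middle.
- spare: Bystander: a spare small syringe lying on two white rests, about 160 mm long and 33 mm high, loose; origin on the bench under its middle.

How it is judged:
By the outcome, as a careful person would: the job done as asked, in the order asked, and still so for the second after the job is handed in, while the arm keeps its last pose, push and grip.
It also fails if it takes over 45 s, if anything falls off the work surface, if the arm or the gripper's body presses on something with over 40 N, if the wrist force passes 120 N, or if a joint passes its speed limit or range.

### The arm

A 6-joint arm with a two-finger parallel gripper is mounted at the origin on the work surface. World frame = base frame: x ahead of the robot, y to its left, z up, the work surface at z = 0. Lengths are in m, angles in rad, forces in N, time in s.
With the tool pointing down it reaches from about 0.275 to 0.975 m from the base axis. Payload 8.4 kg.
Tool frame: the origin (TCP) lies midway between the tips of the shut fingers; the grasp point (between the pads) lies 19 mm behind it (hold_point_z is the distance from the TCP to the grasp point, in m); y points along the fingers, x is the direction in which the jaws open and shut, and the axes are right-handed (so a half turn about y gives the same grasp; the last joint's range is limited). The gripper opens to 92 mm and grips with 3 to 60 N. Pads are 20 mm wide; open, the fingers measure 128 mm over their backs; the gripper's body (75 mm by 189 mm) begins 69 mm behind the grasp point.
Start: joints at [-1.127, 0.353, 1.633, -0, 1.155, -0.002], TCP at [0.269, -0.564, 0.194] pointing down, gripper open.
Joint ranges: [-2.63, 2.63], [-0.92, 2.1], [0.06, 2.66], [-1.3, 4.44], [0, 2.69], [-3.02, 3.02]. Speed limits (rad/s): [2.22, 2.22, 2.79, 3.14, 3.14, 3.14].

### API

Orientations are given as a 3x3 rotation matrix whose columns are the frame's x, y, z axes.
In Python, from cell import observe, capture, sign_off, hold_point_z gives the robot as it stands.
- The arm moves only by the tool jog_arm, never from a script. Its argument "rows" is a list that holds one entry, the list of rows, each a list of 4 numbers: the shift along the tool's x, y, z in m, then the turn about the tool's y in degrees. In form: [[[x, y, z, turn], ...]]. A call has exactly 5 rows; each row shifts and turns the commanded pose from where the row before left it, along the tool's axes as they then stand; what a row does not reach is not made up. A row lasts 1/10 s, in which the tool goes at most 50 mm and 8.59 degrees, less where a joint would pass 70% of its speed; a pose out of reach is approached as far as the arm can. A call with a gripper value outside its range is refused whole. "hand" is the closure, from 0 (fully open) to 1 (shut), set as the call begins (left out, the last holds). The fingers move at their own pace and stop on an object; the grip force is fixed at half the most. Time passes only in rows, so rows that do not move let the fingers close, or fill a call up. It gives the time, the measured TCP pose, the force and the opening at its end, in the units of the state.
- observe(): the state, without advancing time (a new reading comes with each control period).
- capture(name): name is "side" or "top" or "wrist"; returns a dict with "pixels" (480x640x3 uint8, red, green, blue), "z_map" (480x640 float32, m along the optical axis (not along the pixel's ray), 0 where there is no reading), "fx", "fy", "cx", "cy" (pixels), "k1" (the pictures are not rectified: a ray, as slopes to the right and down, at radius r is drawn at 1 + k1 r^2 times it, then the intrinsics apply), "rvec" (rotation vector, rad) and "tvec" (3), from world to camera coordinates, as OpenCV has them; the wrist camera has in their place "T_tool_cam" (4x4, takes a point from camera to tool coordinates, whose origin is the TCP and whose axes are the tool frame's). Camera axes: x right, y down, z forward; pixel columns grow to the right and rows downward; lengths in m; the calibration is good to about 2 mm. A picture is of the moment at which its call begins: read the wrist's pose just before it.
- sign_off(): hands the job in, once; it reports no verdict.
The state is a dict: "clock": time; "q": joint angles; "qvel": joint speeds; "tau": joint torques, N m; "tcp_pos": TCP position; "tool_rot": TCP orientation; "wrist_force": force on the tool from outside, world axes, zero at the start; "torque": the same for the moment, N m; "finger_gap": finger opening in m.
Only numpy, scipy, OpenCV 4.12 (cv2) and the standard library are available. Lean on these libraries where they do the work, as an engineer would, in place of code of your own. Each camera call takes 0.05 s, during which the arm holds its last target.

## Working session

There is one attempt and no reset: what is moved stays moved. The work goes in short steps, Python scripts to look and compute and a tool call to move; the robot and the scene stay as the last step left them, time stands still between calls to the robot, and variables do not carry over. Pictures are saved under pics/ and viewed, and the job is handed in when it is done.

Besides the shell and the picture viewer there is one more tool, called by a JSON object that holds its "name" and its "arguments", one argument or row to a line. jog_arm: Moves the arm, as the interface text tells. Its arguments: {"type":"object","properties":{"rows":{"type":"array"},"hand":{"type":"number"}},"required":["rows"]}

```bash
mkdir -p pics; ls; python3 - <<'E'
from cell import observe,capture,hold_point_z
import cv2
s=observe()
print(hold_point_z);[print(k,v) for k,v in s.items()]
for n in("side","top"):
    c=capture(n); cv2.imwrite(f"pics/{n}0.png",c["pixels"][:,:,::-1])
    print(n,{k:v for k,v in c.items() if k not in("pixels","z_map")})
    import numpy as np; np.save(f"{n}0.npy",c,allow_pickle=True)
E
```

```text
pics
0.0187
clock 0.0
q [-1.12741711e+00  3.53655062e-01  1.63413948e+00 -2.88858803e-05
  1.15523360e+00 -2.41797572e-03]
qvel [-0.00049418 -0.00026561  0.00125706  0.00082528 -0.00206493 -0.00016785]
tau [-2.79702526e-04 -5.93852341e+01 -3.34212112e+01  6.97081466e-02
  2.34404515e-02 -9.80205937e-05]
tcp_pos [ 0.26923305 -0.56343437  0.19355713]
tool_rot [[ 4.31187375e-01 -6.39685888e-04  9.02262178e-01]
 [-9.02261263e-01  1.28534426e-03  4.31187849e-01]
 [-1.43554229e-03 -9.99998969e-01 -2.29395796e-05]]
wrist_force [ 0.4512707  -0.17070833  0.10244484]
torque [ 0.02377501 -0.00565941  0.02214478]
finger_gap 0.0921982078625136
side {'fx': 562.9064692837828, 'fy': 562.9064692837828, 'cx': 316.49753828181014, 'cy': 235.93817263230966, 'k1': -0.14891900556033635, 'rvec': array([ 0.90851911, -2.41096094,  1.20530557]), 'tvec': array([0.38500734, 0.33908436, 1.03854601])}
top {'fx': 625.1806149540957, 'fy': 625.1806149540957, 'cx': 329.15023680966266, 'cy': 229.996323852714, 'k1': -0.023265860019838335, 'rvec': array([ 2.12858842, -2.10194304,  0.19971412]), 'tvec': array([0.00758484, 0.52240626, 1.69372834])}
```

View pics/side0.png

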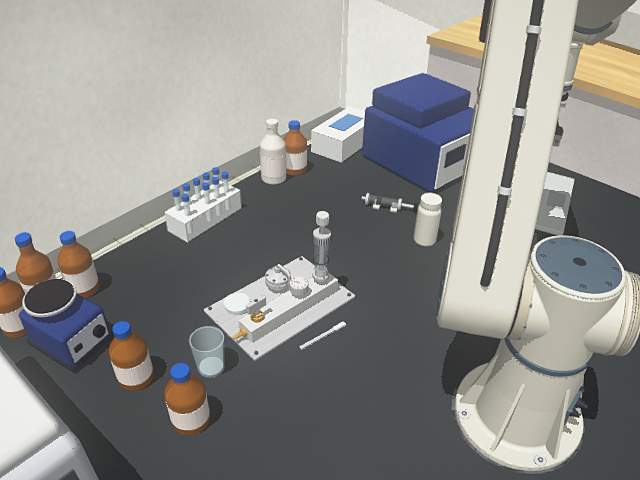

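View pics/top0.png

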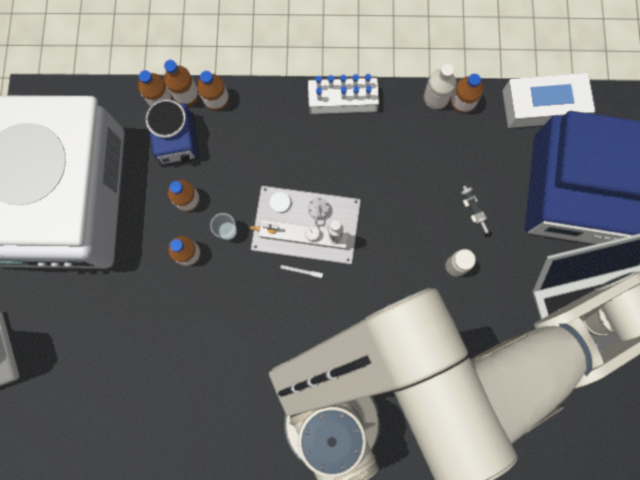

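```bash
cat > h.py <<'E'
import numpy as np,cv2
def ray(c,u,v,s=None):
    K=np.array([[c["fx"],0,c["cx"]],[0,c["fy"],c["cy"]],[0,0,1]])
    p=cv2.undistortPointsIter(np.array([[[u,v]]],float),K,np.array([c["k1"],0,0,0.]),None,None,(3,100,1e-12))[0,0]
    d=np.array([p[0],p[1],1.])
    if "rvec" in c:
        R=cv2.Rodrigues(c["rvec"])[0]; return -R.T@c["tvec"],R.T@d
    T=np.array(c["T_tool_cam"]);R=np.array(s["tool_rot"])
    return R@T[:3,3]+s["tcp_pos"],R@T[:3,:3]@d
def plane(c,u,v,z,s=None):
    o,d=ray(c,u,v,s); return o+d*(z-o[2])/d[2]
def tri(r1,r2):
    (a,b),(e,f)=r1,r2
    t=np.linalg.lstsq(np.c_[b,-f],e-a,rcond=None)[0]
    p,q=a+b*t[0],e+f*t[1]; return (p+q)/2,np.linalg.norm(p-q)
def proj(c,P):
    K=np.array([[c["fx"],0,c["cx"]],[0,c["fy"],c["cy"]],[0,0,1]])
    return cv2.projectPoints(np.array([P],float),c["rvec"],c["tvec"],K,np.array([c["k1"],0,0,0.]))[0].ravel()
E
python3 - <<'E'
import numpy as np,cv2
from h import *
t=np.load("top0.npy",allow_pickle=True).item(); s=np.load("side0.npy",allow_pickle=True).item()
g=cv2.cvtColor(t["pixels"],cv2.COLOR_RGB2GRAY)
m=np.zeros_like(g); m[175:275,240:375]=(g[175:275,240:375]>105)*255
m=cv2.morphologyEx(m,cv2.MORPH_CLOSE,np.ones((9,9)))
m=cv2.morphologyEx(m,cv2.MORPH_OPEN,np.ones((15,15)))
cs,_=cv2.findContours(m,0,2); c=max(cs,key=cv2.contourArea)
print(cv2.contourArea(c)); r=cv2.minAreaRect(c); b=cv2.boxPoints(r);print(r,b)
W=[plane(t,u,v,.008) for u,v in b]; print(np.round(W,4)); W=np.array(W)
print([np.linalg.norm(W[i]-W[i-1]) for i in range(4)])
for n,cc,x0,x1,y0,y1 in(("t",t,235,380,170,280),("s",s,190,370,195,370)):
    im=cc["pixels"][y0:y1,x0:x1,::-1]; k=min(800//im.shape[1],600//im.shape[0]); cv2.imwrite(f"pics/{n}c.png",cv2.resize(im,None,fx=k,fy=k,interpolation=cv2.INTER_CUBIC)); print(n,k)
E
```

```text
6555.5
((304.6670837402344, 224.180419921875), (103.86560821533203, 66.43436431884766), 7.800189018249512) [[248.70659 250.042  ]
 [257.723   184.22232]
 [360.62756 198.31883]
 [351.61118 264.13852]]
[[ 0.4699  0.2428  0.008 ]
 [ 0.664   0.224   0.008 ]
 [ 0.6253 -0.0752  0.008 ]
 [ 0.4331 -0.0503  0.008 ]]
[np.float64(0.29544331505059473), np.float64(0.1950017328887247), np.float64(0.30168280907215306), np.float64(0.1937817256170382)]
t 5
s 3
```

View pics/tc.png

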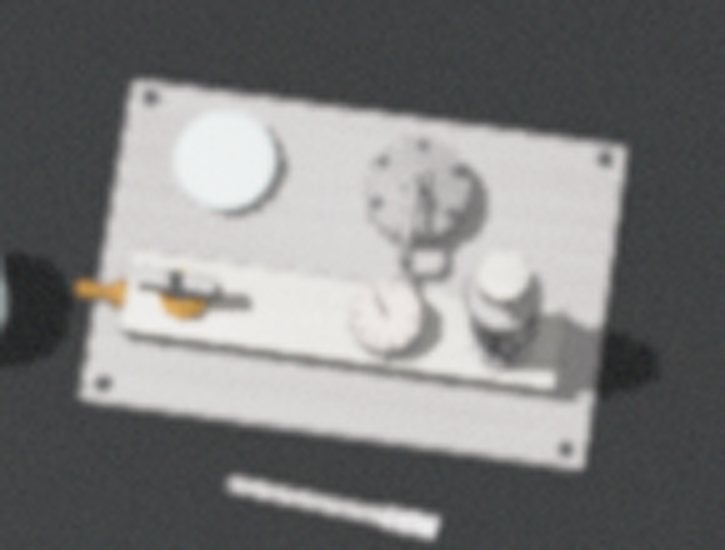

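View pics/sc.png

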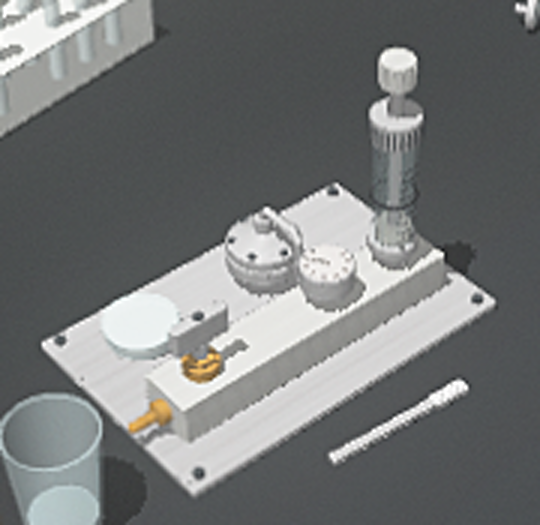

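```bash
cat >> h.py <<'E'
def rigfit(L,W):
    L=np.array(L);W=np.array(W)[:,:2]; a=L-L.mean(0);b=W-W.mean(0)
    th=np.arctan2((a[:,0]*b[:,1]-a[:,1]*b[:,0]).sum(),(a*b).sum())
    R=np.array([[np.cos(th),-np.sin(th)],[np.sin(th),np.cos(th)]])
    o=W.mean(0)-R@L.mean(0); return o,th,R,(L@R.T+o-W)
E
python3 - <<'E'
from h import *
t=np.load("top0.npy",allow_pickle=True).item(); s=np.load("side0.npy",allow_pickle=True).item()
T=lambda u,v:((u+.5)/5-.5+235,(v+.5)/5-.5+170)
S=lambda u,v:((u+.5)/3-.5+190,(v+.5)/3-.5+195)
L=[[.13,.145],[.13,-.145],[-.06,-.145],[-.06,.145]]
Wt=[plane(t,*T(*p),.008) for p in((132,80),(628,147),(585,468),(80,402))]
Ws=[plane(s,*S(*p),.008) for p in((42,345),(334,183),(495,303),(195,494))]
for W in(Wt,Ws):
    o,th,R,e=rigfit(L,W); print(o,np.degrees(th),np.abs(e).max()); 
    print("vent",R@[0,.09]+o,"syr",R@[0,-.09]+o)
print("knobtop tri",tri(ray(t,*T(503,272)),ray(s,*S(398,57))))
print("t",plane(t,*T(503,272),.227),"s",plane(s,*S(398,57),.227))
print("bar t",plane(t,*T(195,294),.094), "s", plane(s,*S(198,317),.094))
E
```

```text
[0.51253385 0.08615566] -7.046514858863001 0.0006651184092411055
vent [0.52357461 0.17547588] syr [ 0.5014931  -0.00316456]
[0.50965058 0.08836922] -7.062332341099436 0.002473556098769064
vent [0.520716   0.17768639] syr [ 0.49858517 -0.00094795]
knobtop tri (array([ 0.50202745, -0.00298042,  0.22658815]), np.float64(0.0023981811399826324))
t [ 0.502982   -0.00234731  0.227     ] s [ 0.5004677  -0.00292932  0.227     ]
bar t [0.51642909 0.16521531 0.094     ] s [0.52283477 0.17583647 0.094     ]
```

{"name": "jog_arm", "arguments": {
  "rows": [
    [[0,-0.035,0,-8.2],[0,-0.035,0,-8.2],[0,-0.035,0,-8.2],[0,-0.03,0,-8.2],[0,-0.03,0,-8.2]]
  ]
}}

```text
clock: 0.6
tcp_pos: [0.2694, -0.5637, 0.3604]
tool_rot: [[0.92, -0.0, 0.393], [-0.393, 0.0, 0.92], [-0.0, -1.0, 0.0]]
wrist_force: [0.2, 0.6, 0.1]
finger_gap: 0.0918
```

```bash
cat > st.py <<'E'
import sys
from h import *
from cell import observe
def st():
    s=observe(); R=np.array(s["tool_rot"]); p=np.array(s["tcp_pos"])
    print("t %.2f"%s["clock"],"tcp",p.round(4),"yaw %.2f"%np.degrees(np.arctan2(R[1,0],R[0,0])),"tilt",(R[:2,1]).round(4),"F",np.round(s["wrist_force"],1),"M",np.round(s["torque"],2),"gap %.4f"%s["finger_gap"],"q",np.round(s["q"],2))
    return s
if __name__=="__main__":
    s=st()
    if len(sys.argv)>1:
        g=np.array([float(a) for a in sys.argv[1:4]]); print("tool delta",(np.array(s["tool_rot"]).T@(g-s["tcp_pos"])).round(4))
E
python3 st.py .522 .177 .25; python3 -c "
from cell import capture
print(capture('wrist')['T_tool_cam'])"
```

```text
t 0.60 tcp [ 0.2694 -0.5637  0.3604] yaw -23.12 tilt [-0.0002  0.0003] F [0.2 0.6 0.1] M [-0.07 -0.05  0.01] gap 0.0918 q [-1.13  0.25  1.42 -0.    1.48 -0.72]
tool delta [-0.0584  0.1106  0.7803]
[[ 9.99999140e-01  8.45839171e-04  1.00246814e-03 -9.44521038e-04]
 [-7.03340196e-04 -2.99312536e-01  9.54154867e-01 -1.89901357e-01]
 [ 1.10711284e-03 -9.54154752e-01 -2.99311684e-01  8.43772640e-02]
 [ 0.00000000e+00  0.00000000e+00  0.00000000e+00  1.00000000e+00]]
```

{"name": "jog_arm", "arguments": {
  "rows": [
    [[0,0,0,-8.05],[0,0,0,-8.05],[0.01,0,0.045,0],[0.01,0,0.045,0],[0.01,0,0.045,0]]
  ]
}}

```text
clock: 1.15
tcp_pos: [0.3165, -0.4323, 0.3585]
tool_rot: [[0.992, -0.001, 0.13], [-0.13, 0.001, 0.992], [-0.001, -1.0, 0.001]]
wrist_force: [0.6, -0.9, -0.1]
finger_gap: 0.0922
```

{"name": "jog_arm", "arguments": {
  "rows": [
    [[0.01,0,0.045,0],[0.01,0,0.045,0],[0.01,0,0.045,0],[0.01,0,0.045,0],[0.01,0,0.045,0]]
  ]
}}

```text
clock: 1.65
tcp_pos: [0.395, -0.2153, 0.359]
tool_rot: [[0.992, 0.0, 0.129], [-0.129, 0.0, 0.992], [0.0, -1.0, 0.0]]
wrist_force: [0.6, -0.5, 0.7]
finger_gap: 0.0918
```

```bash
python3 st.py .522 .177 .25
```

```text
t 1.65 tcp [ 0.395  -0.2153  0.359 ] yaw -7.42 tilt [0. 0.] F [ 0.6 -0.5  0.7] M [-0.02 -0.09  0.  ] gap 0.0918 q [-0.5  -0.06  1.76  0.    1.44 -0.37]
tool delta [0.0753 0.1091 0.4054]
```

{"name": "jog_arm", "arguments": {
  "rows": [
    [[0.01,0,0.045,0],[0.01,0,0.045,0],[0.01,0,0.045,0],[0.01,0,0.045,0],[0.01,0,0.045,0]]
  ]
}}

```text
clock: 2.15
tcp_pos: [0.4734, 0.0016, 0.3591]
tool_rot: [[0.992, -0.0, 0.129], [-0.129, -0.0, 0.992], [-0.0, -1.0, -0.0]]
wrist_force: [0.6, -1.2, -0.1]
finger_gap: 0.0918
```

{"name": "jog_arm", "arguments": {
  "rows": [
    [[0.01,0,0.045,0],[0.01,0.02,0.045,0],[0.005,0.03,0.045,0],[0,0.03,0.045,0],[0,0.02,0,0]]
  ]
}}

```text
clock: 2.65
tcp_pos: [0.5193, 0.1719, 0.2615]
tool_rot: [[0.992, -0.002, 0.125], [-0.125, 0.001, 0.992], [-0.002, -1.0, 0.001]]
wrist_force: [-0.1, 0.5, -0.1]
finger_gap: 0.092
```

```bash
python3 - <<'E'
from st import *
from cell import capture
s=st(); c=capture("wrist"); cv2.imwrite("pics/w1.png",c["pixels"][:,:,::-1]); np.save("w1.npy",(s,c),allow_pickle=True)
E
```

```text
t 2.65 tcp [0.5193 0.1719 0.2615] yaw -7.21 tilt [-0.0019  0.0008] F [-0.1  0.5 -0.1] M [-0.07 -0.06 -0.01] gap 0.0920 q [0.32 0.17 1.72 0.   1.25 0.44]
```

View pics/w1.png

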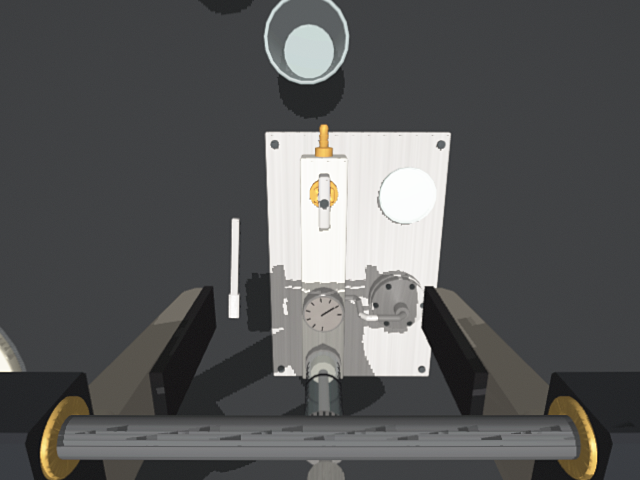

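```bash
python3 - <<'E'
from h import *
s,c=np.load("w1.npy",allow_pickle=True)
im=c["pixels"][150:250,270:390,::-1]; cv2.imwrite("pics/w1c.png",cv2.resize(im,None,fx=6,fy=6,interpolation=cv2.INTER_CUBIC))
for n,p,z in(("hub",(324,203),.094),("end+",(324,175),.094),("end-",(324.5,229),.094)):print(n,plane(c,*p,z,s))
L=[[.13,.145],[.13,-.145],[-.06,-.145],[-.06,.145]]
W=[plane(c,*p,.008,s) for p in((450,133),(429,376),(274,376),(265,133))]
o,th,R,e=rigfit(L,W);print(o,np.degrees(th),e.round(4),R@[0,.09]+o,R@[0,-.09]+o)
E
```

```text
hub [0.5236275  0.17564909 0.094     ]
end+ [0.52652596 0.19955418 0.094     ]
end- [0.52126495 0.15252669 0.094     ]
[0.5124515  0.08571695] -7.043842293341521 [[ 0.0013  0.0011]
 [ 0.0004 -0.0011]
 [-0.0008 -0.0011]
 [-0.0009  0.0011]] [0.52348809 0.17503768] [ 0.50141491 -0.00360379]
```

View pics/w1c.png

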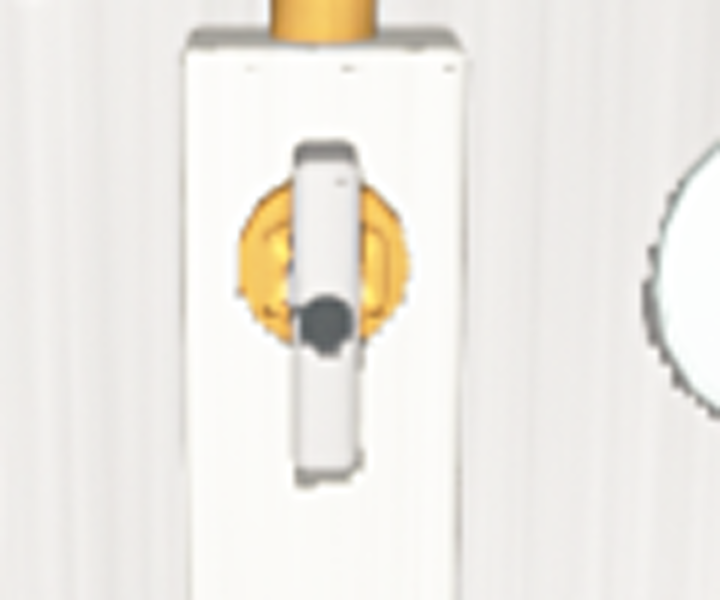

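{"name": "jog_arm", "arguments": {
  "rows": [
    [[0.002,0.035,0.002,0],[0.001,0.035,0.001,0],[0,0.035,0,0],[0,0.02,0,0],[0,0,0,0]]
  ]
}}

```text
clock: 3.2
tcp_pos: [0.5211, 0.1692, 0.1366]
tool_rot: [[0.992, -0.005, 0.129], [-0.129, -0.002, 0.992], [-0.005, -1.0, -0.002]]
wrist_force: [0.5, -0.3, 0.5]
finger_gap: 0.0915
```

```bash
python3 st.py .5235 .1753 .066
```

```text
t 3.20 tcp [0.5211 0.1692 0.1366] yaw -7.42 tilt [-0.0051 -0.0018] F [ 0.5 -0.3  0.5] M [-0.04  0.01  0.  ] gap 0.0915 q [ 0.31  0.3   1.85 -0.    1.    0.44]
tool delta [0.0019 0.0706 0.0065]
```

{"name": "jog_arm", "arguments": {
  "rows": [
    [[0.002,0.02,0.006,0],[0,0.02,0,0],[0,0.02,0,0],[0,0.01,0,0],[0,0,0,0]]
  ]
}}

```text
clock: 3.7
tcp_pos: [0.5258, 0.1758, 0.069]
tool_rot: [[0.992, -0.001, 0.128], [-0.128, -0.0, 0.992], [-0.001, -1.0, -0.0]]
wrist_force: [0.3, -0.5, 0.2]
finger_gap: 0.0918
```

```bash
python3 - <<'E'
from st import *
from cell import capture
s=st(); print((np.array(s["tool_rot"]).T@([.5235,.1753,.066]-s["tcp_pos"])).round(4)); c=capture("wrist"); cv2.imwrite("pics/w2.png",c["pixels"][:,:,::-1]); np.save("w2.npy",(s,c),allow_pickle=True)
E
```

```text
t 3.70 tcp [0.5258 0.1758 0.069 ] yaw -7.38 tilt [-0.0009 -0.0003] F [ 0.3 -0.5  0.2] M [ 0.02 -0.04  0.01] gap 0.0918 q [ 0.32  0.4   1.89 -0.    0.86  0.45]
[-0.0022  0.003  -0.0008]
```

View pics/w2.png

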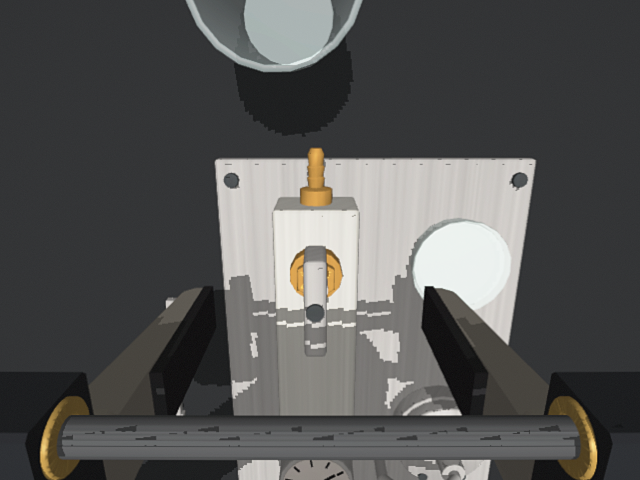

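```bash
python3 - <<'E'
from st import *
s,c=np.load("w2.npy",allow_pickle=True); p=plane(c,315,313,.094,s); print(p,np.array(s["tool_rot"]).T@(p-s["tcp_pos"])); s=st();print((np.array(s["tool_rot"]).T@([.5235,.1753,.066]-s["tcp_pos"])).round(4))
E
```

```text
[0.52343674 0.17531478 0.094     ] [-0.00229959 -0.02495597 -0.0008429 ]
t 3.75 tcp [0.5263 0.176  0.0698] yaw -7.38 tilt [0.0003 0.0001] F [-0.3 -0.3  0.4] M [ 0.   -0.11  0.02] gap 0.0921 q [ 0.32  0.4   1.89 -0.    0.86  0.45]
[-0.0027  0.0038 -0.0011]
```

{"name": "jog_arm", "arguments": {
  "rows": [
    [[-0.0025,0.003,-0.001,0],[0,0,0,0],[0,0,0,0],[0,0,0,0],[0,0,0,0]]
  ]
}}

```text
clock: 4.25
tcp_pos: [0.5235, 0.1755, 0.0663]
tool_rot: [[0.992, 0.0, 0.128], [-0.128, 0.0, 0.992], [0.0, -1.0, 0.0]]
wrist_force: [0.5, -0.1, -0.8]
finger_gap: 0.0915
```

{"name": "jog_arm", "arguments": {
  "rows": [
    [[0,0,0,0],[0,0,0,0],[0,0,0,0],[0,0,0,0],[0,0,0,0]]
  ],
  "hand": 1
}}

```text
clock: 4.75
tcp_pos: [0.5233, 0.1754, 0.066]
tool_rot: [[0.992, -0.0, 0.128], [-0.128, -0.0, 0.992], [-0.0, -1.0, -0.0]]
wrist_force: [-0.1, 0.1, 0.1]
finger_gap: 0.054
```

```bash
python3 st.py .5235 .1753 .066
```

```text
t 4.75 tcp [0.5233 0.1754 0.066 ] yaw -7.36 tilt [-0.0001 -0.    ] F [-0.1  0.1  0.1] M [ 0.   -0.08  0.01] gap 0.0540 q [ 0.32  0.4   1.9  -0.    0.85  0.45]
tool delta [ 0.0002 -0.     -0.0001]
```

{"name": "jog_arm", "arguments": {
  "rows": [
    [[0,0,0,0],[0,0,0,0],[0,0,0,0],[0,0,0,0],[0,0,0,0]]
  ]
}}

```text
clock: 5.25
tcp_pos: [0.5233, 0.1755, 0.066]
tool_rot: [[0.992, 0.0, 0.128], [-0.128, 0.0, 0.992], [0.0, -1.0, 0.0]]
wrist_force: [0.3, -0.2, 0.3]
finger_gap: 0.0141
```

{"name": "jog_arm", "arguments": {
  "rows": [
    [[0,0,0,0],[0,0,0,0],[0,0,0,0],[0,0,0,0],[0,0,0,0]]
  ]
}}

```text
clock: 5.75
tcp_pos: [0.524, 0.1754, 0.0661]
tool_rot: [[0.992, 0.001, 0.128], [-0.128, 0.0, 0.992], [0.001, -1.0, 0.0]]
wrist_force: [5.1, -2.6, -3.4]
finger_gap: 0.0095
```

```bash
python3 st.py .5235 .1753 .066
```

```text
t 5.75 tcp [0.524  0.1754 0.0661] yaw -7.35 tilt [0.0012 0.    ] F [ 5.1 -2.6 -3.4] M [-0.4  -1.01  0.01] gap 0.0095 q [ 0.32  0.4   1.9  -0.    0.84  0.45]
tool delta [-0.0005  0.0001 -0.0002]
```

{"name": "jog_arm", "arguments": {
  "rows": [
    [[0,0,0,6],[0,0,0,6],[0,0,0,6],[0,0,0,6],[0,0,0,6]]
  ]
}}

```text
clock: 6.25
tcp_pos: [0.5238, 0.1755, 0.0661]
tool_rot: [[0.792, 0.001, 0.61], [-0.61, 0.0, 0.792], [0.001, -1.0, 0.001]]
wrist_force: [5.4, -1.4, -2.3]
finger_gap: 0.0095
```

```bash
python3 st.py .5235 .1753 .066
```

```text
t 6.25 tcp [0.5238 0.1755 0.0661] yaw -37.59 tilt [0.0009 0.0001] F [ 5.4 -1.4 -2.3] M [-0.22 -0.73  0.13] gap 0.0095 q [ 0.32  0.4   1.9  -0.    0.84  0.98]
tool delta [-0.0002  0.0001 -0.0003]
```

Turning well with small forces; continue to 90°.

{"name": "jog_arm", "arguments": {
  "rows": [
    [[0,0,0,6],[0,0,0,6],[0,0,0,6],[0,0,0,6],[0,0,0,6]]
  ]
}}

```text
clock: 6.75
tcp_pos: [0.5237, 0.1757, 0.0661]
tool_rot: [[0.381, 0.001, 0.925], [-0.925, 0.0, 0.381], [-0.0, -1.0, 0.001]]
wrist_force: [5.0, -0.6, -1.9]
finger_gap: 0.0095
```

{"name": "jog_arm", "arguments": {
  "rows": [
    [[0,0,0,6],[0,0,0,6],[0,0,0,6],[0,0,0,6],[0,0,0,6]]
  ]
}}

```text
clock: 7.25
tcp_pos: [0.5237, 0.1759, 0.0661]
tool_rot: [[-0.133, 0.001, 0.991], [-0.991, 0.001, -0.133], [-0.001, -1.0, 0.001]]
wrist_force: [4.2, 1.1, -2.9]
finger_gap: 0.0095
```

```bash
python3 st.py .5235 .1753 .066
```

```text
t 7.25 tcp [0.5237 0.1759 0.0661] yaw -97.64 tilt [0.0007 0.0009] F [ 4.2  1.1 -2.9] M [ 0.37 -0.64  0.06] gap 0.0095 q [0.32 0.4  1.9  0.   0.84 2.02]
tool delta [ 0.0006  0.0001 -0.0002]
```

{"name": "jog_arm", "arguments": {
  "rows": [
    [[0,0,0,0],[0,0,0,0],[0,0,0,0],[0,-0.02,0,0],[0,-0.03,0,0]]
  ],
  "hand": 0.65
}}

```text
clock: 7.75
tcp_pos: [0.5215, 0.1749, 0.115]
tool_rot: [[-0.126, -0.004, 0.992], [-0.992, -0.001, -0.126], [0.002, -1.0, -0.004]]
wrist_force: [-0.0, -0.5, 1.0]
finger_gap: 0.0322
```

{"name": "jog_arm", "arguments": {
  "rows": [
    [[0,-0.045,0,0],[0,-0.045,0,0],[0,-0.045,0,0],[0,-0.03,0,0],[0,0,0,0]]
  ],
  "hand": 0.4
}}

```text
clock: 8.25
tcp_pos: [0.5253, 0.1762, 0.2859]
tool_rot: [[-0.126, 0.007, 0.992], [-0.992, 0.002, -0.126], [-0.003, -1.0, 0.007]]
wrist_force: [-0.0, 0.6, 0.3]
finger_gap: 0.0553
```

```bash
python3 - <<'E'
from st import *
from cell import capture
s=st(); c=capture("wrist"); cv2.imwrite("pics/w3.png",c["pixels"][:,:,::-1]); np.save("w3.npy",(s,c),allow_pickle=True)
E
```

```text
t 8.25 tcp [0.5253 0.1762 0.2859] yaw -97.26 tilt [0.007  0.0024] F [-0.   0.6  0.3] M [ 0.1  -0.03 -0.02] gap 0.0553 q [0.32 0.16 1.68 0.   1.29 2.02]
```

View pics/w3.png

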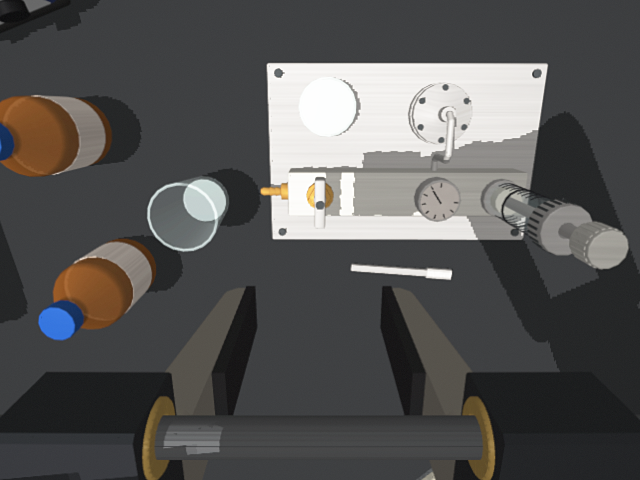

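{"name": "jog_arm", "arguments": {
  "rows": [
    [[0.045,0,0,0],[0.045,0,0,0],[0.045,0,0,0],[0.045,0,0,0],[0,0,0,0]]
  ],
  "hand": 0.35
}}

```text
clock: 8.8
tcp_pos: [0.4984, -0.0072, 0.2794]
tool_rot: [[-0.131, -0.003, 0.991], [-0.991, -0.002, -0.131], [0.002, -1.0, -0.003]]
wrist_force: [-0.5, 0.6, 0.2]
finger_gap: 0.0598
```

{"name": "jog_arm", "arguments": {
  "rows": [
    [[0,0,0,0],[0,0,0,0],[0,0,0,0],[0,0,0,0],[0,0,0,0]]
  ]
}}

```text
clock: 9.3
tcp_pos: [0.5003, -0.0023, 0.2809]
tool_rot: [[-0.127, -0.0, 0.992], [-0.992, 0.0, -0.127], [-0.0, -1.0, -0.0]]
wrist_force: [0.0, -1.1, -0.5]
finger_gap: 0.0593
```

```bash
python3 - <<'E'
from st import *
from cell import capture
s=st(); c=capture("wrist"); cv2.imwrite("pics/w4.png",c["pixels"][:,:,::-1]); np.save("w4.npy",(s,c),allow_pickle=True)
E
```

```text
t 9.30 tcp [ 0.5003 -0.0023  0.2809] yaw -97.27 tilt [-0.0002  0.0001] F [ 0.  -1.1 -0.5] M [ 0.03 -0.03 -0.04] gap 0.0593 q [-0.01  0.08  1.79  0.    1.28  1.69]
```

View pics/w4.png

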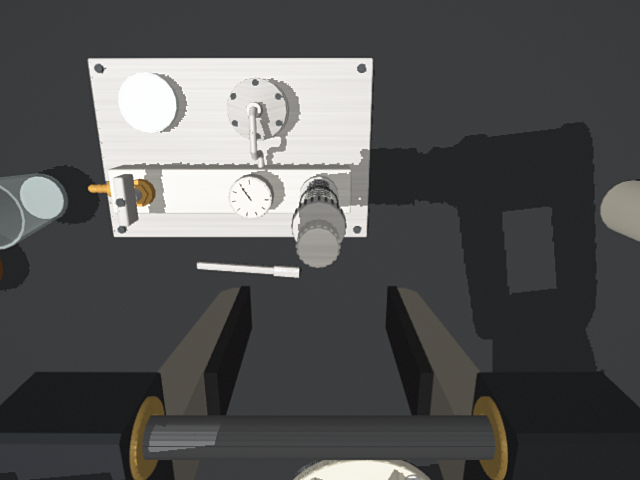

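```bash
python3 - <<'E'
from h import *
s,c=np.load("w4.npy",allow_pickle=True)
im=c["pixels"][165:275,270:370,::-1]; cv2.imwrite("pics/w4c.png",cv2.resize(im,None,fx=5,fy=5,interpolation=cv2.INTER_CUBIC))
L=[[.13,.145],[.13,-.145],[-.06,-.145],[-.06,.145]]
W=[plane(c,*p,.008,s) for p in((89,58),(373,58),(367,237),(114,237))]
o,th,R,e=rigfit(L,W);print(o,np.degrees(th),e.round(4),R@[0,.09]+o,R@[0,-.09]+o)
print(plane(c,318,247.5,.227,s))
E
```

```text
[0.51161667 0.08485232] -7.296998762352396 [[ 0.0007  0.0017]
 [ 0.0002 -0.0015]
 [-0.0007 -0.0007]
 [-0.0002  0.0006]] [0.52304781 0.17412342] [ 0.50018553 -0.00441878]
[ 0.5020782  -0.00288317  0.227     ]
```

View pics/w4c.png

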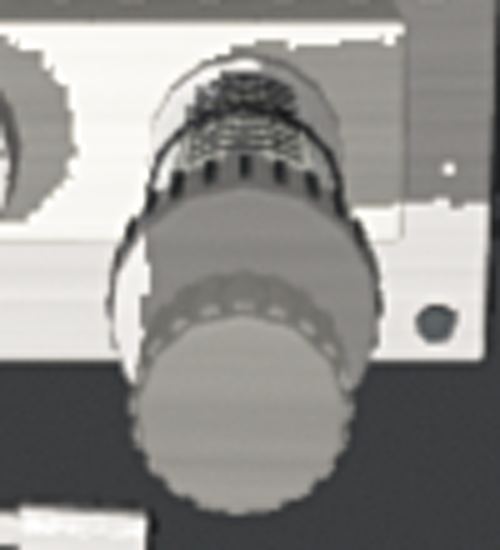

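{"name": "jog_arm", "arguments": {
  "rows": [
    [[0.0006,0.02,0.0016,0],[0,0.025,0,0],[0,0.02,0,0],[0,0.012,0,0],[0,0.006,0,0]]
  ]
}}

```text
clock: 9.85
tcp_pos: [0.5014, -0.0037, 0.1971]
tool_rot: [[-0.128, -0.001, 0.992], [-0.992, 0.0, -0.128], [0.0, -1.0, -0.001]]
wrist_force: [0.2, -0.6, -0.1]
finger_gap: 0.0596
```

{"name": "jog_arm", "arguments": {
  "rows": [
    [[0,0,0,0],[0,0,0,0],[0,0,0,0],[0,0,0,0],[0,0,0,0]]
  ]
}}

```text
clock: 10.35
tcp_pos: [0.502, -0.0039, 0.1985]
tool_rot: [[-0.128, 0.001, 0.992], [-0.992, 0.0, -0.128], [-0.0, -1.0, 0.001]]
wrist_force: [-0.6, 0.6, -0.5]
finger_gap: 0.0598
```

```bash
python3 - <<'E'
from st import *
from cell import capture
s=st();print((np.array(s["tool_rot"]).T@([.5018,-.0031,.198]-s["tcp_pos"])).round(4)); c=capture("wrist"); cv2.imwrite("pics/w5.png",c["pixels"][:,:,::-1]); np.save("w5.npy",(s,c),allow_pickle=True)
E
```

```text
t 10.35 tcp [ 0.502  -0.0039  0.1985] yaw -97.36 tilt [0.0008 0.    ] F [-0.6  0.6 -0.5] M [ 0.02 -0.03  0.  ] gap 0.0598 q [-0.01  0.16  1.89  0.    1.1   1.69]
[-0.0007  0.0005 -0.0003]
```

View pics/w5.png

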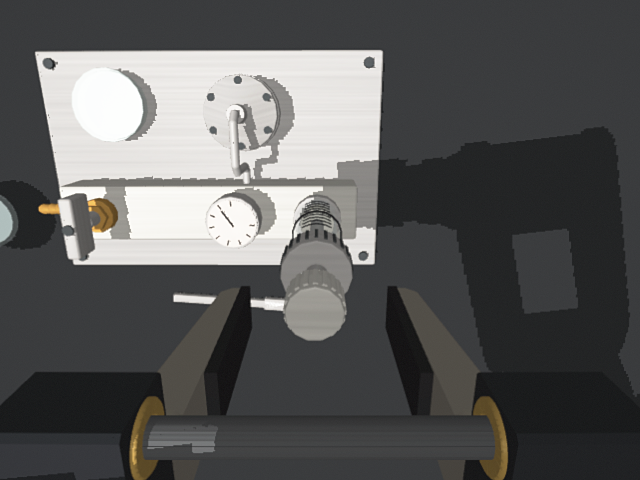

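```bash
python3 - <<'E'
from st import *
s,c=np.load("w5.npy",allow_pickle=True); p=plane(c,315.3,309,.227,s); print(p,np.array(s["tool_rot"]).T@(p-s["tcp_pos"]))
st()
E
```

```text
[ 0.50443637 -0.0034438   0.227     ] [-0.0007384  -0.028522    0.00236239]
t 10.40 tcp [ 0.502  -0.0039  0.1984] yaw -97.36 tilt [ 0.0006 -0.    ] F [ 0.4  0.2 -0.6] M [ 0.1  -0.03 -0.01] gap 0.0597 q [-0.01  0.16  1.89 -0.    1.1   1.69]
```

{"name": "jog_arm", "arguments": {
  "rows": [
    [[-0.0008,0,0.001,0],[0,0,0,0],[0,0,0,0],[0,0,0,0],[0,0,0,0]]
  ],
  "hand": 1
}}

```text
clock: 10.9
tcp_pos: [0.5029, -0.0032, 0.198]
tool_rot: [[-0.128, -0.0, 0.992], [-0.992, -0.0, -0.128], [0.0, -1.0, -0.0]]
wrist_force: [0.5, -0.3, 0.9]
finger_gap: 0.0248
```

{"name": "jog_arm", "arguments": {
  "rows": [
    [[0,0,0,0],[0,0,0,0],[0,0,0,0],[0,0,0,0],[0,0,0,0]]
  ]
}}

```text
clock: 11.4
tcp_pos: [0.5028, -0.0032, 0.198]
tool_rot: [[-0.128, -0.0, 0.992], [-0.992, -0.0, -0.128], [0.0, -1.0, -0.0]]
wrist_force: [0.3, -0.6, -0.6]
finger_gap: 0.0245
```

```bash
python3 st.py .5235 .1753 .066
```

```text
t 11.40 tcp [ 0.5028 -0.0032  0.198 ] yaw -97.36 tilt [-0.0001 -0.    ] F [ 0.3 -0.6 -0.6] M [ 0.06  0.04 -0.02] gap 0.0245 q [-0.01  0.16  1.89 -0.    1.1   1.69]
tool delta [-0.1797  0.132  -0.0024]
```

{"name": "jog_arm", "arguments": {
  "rows": [
    [[0,-0.001,0,0],[0,-0.0015,0,0],[0,-0.002,0,0],[0,-0.002,0,0],[0,-0.0015,0,0]]
  ]
}}

```text
clock: 11.9
tcp_pos: [0.5027, -0.0032, 0.206]
tool_rot: [[-0.128, -0.0, 0.992], [-0.992, -0.0, -0.128], [0.0, -1.0, -0.0]]
wrist_force: [-0.2, 0.4, -5.9]
finger_gap: 0.0247
```

```bash
python3 st.py .5028 -.0032 .238
```

```text
t 11.90 tcp [ 0.5027 -0.0032  0.206 ] yaw -97.35 tilt [-0.0004 -0.    ] F [-0.2  0.4 -5.9] M [0.06 0.01 0.02] gap 0.0247 q [-0.01  0.15  1.88 -0.    1.12  1.69]
tool delta [-0.     -0.032   0.0001]
```

{"name": "jog_arm", "arguments": {
  "rows": [
    [[0,-0.002,0,0],[0,-0.003,0,0],[0,-0.003,0,0],[0,-0.003,0,0],[0,-0.002,0,0]]
  ]
}}

```text
clock: 12.4
tcp_pos: [0.5027, -0.0032, 0.2192]
tool_rot: [[-0.128, -0.0, 0.992], [-0.992, -0.0, -0.128], [0.0, -1.0, -0.0]]
wrist_force: [-0.4, 0.7, -10.6]
finger_gap: 0.0244
```

{"name": "jog_arm", "arguments": {
  "rows": [
    [[0,-0.002,0,0],[0,-0.003,0,0],[0,-0.003,0,0],[0,-0.003,0,0],[0,-0.002,0,0]]
  ]
}}

```text
clock: 12.9
tcp_pos: [0.5027, -0.0032, 0.2321]
tool_rot: [[-0.128, -0.0, 0.992], [-0.992, -0.0, -0.128], [0.0, -1.0, -0.0]]
wrist_force: [-0.4, -0.9, -12.3]
finger_gap: 0.0246
```

```bash
python3 st.py .5028 -.0032 .238
```

```text
t 12.90 tcp [ 0.5027 -0.0032  0.2321] yaw -97.35 tilt [-0.0003 -0.    ] F [ -0.4  -0.9 -12.3] M [0.02 0.02 0.01] gap 0.0246 q [-0.01  0.12  1.85 -0.    1.17  1.69]
tool delta [ 0.     -0.0059  0.0001]
```

{"name": "jog_arm", "arguments": {
  "rows": [
    [[0,-0.0015,0,0],[0,-0.002,0,0],[0,-0.0015,0,0],[0,-0.001,0,0],[0,0,0,0]]
  ]
}}

```text
clock: 13.4
tcp_pos: [0.5029, -0.0032, 0.2381]
tool_rot: [[-0.128, 0.0, 0.992], [-0.992, -0.0, -0.128], [0.0, -1.0, 0.0]]
wrist_force: [-0.8, 0.7, -11.4]
finger_gap: 0.0245
```

```bash
python3 - <<'E'
from st import *
from cell import capture
s=st()
for n in("side","top","wrist"):
    c=capture(n); np.save(n+"9.npy",(s,c),allow_pickle=True); cv2.imwrite(f"pics/{n}9.png",c["pixels"][:,:,::-1])
    if n=="side": cv2.imwrite("pics/side9c.png",cv2.resize(c["pixels"][200:300,270:370,::-1],None,fx=6,fy=6,interpolation=cv2.INTER_CUBIC))
E
```

```text
t 13.40 tcp [ 0.5029 -0.0032  0.2381] yaw -97.36 tilt [ 0.0001 -0.    ] F [ -0.8   0.7 -11.4] M [-0.03  0.03 -0.07] gap 0.0245 q [-0.01  0.12  1.84 -0.    1.18  1.69]
```

View pics/side9c.png

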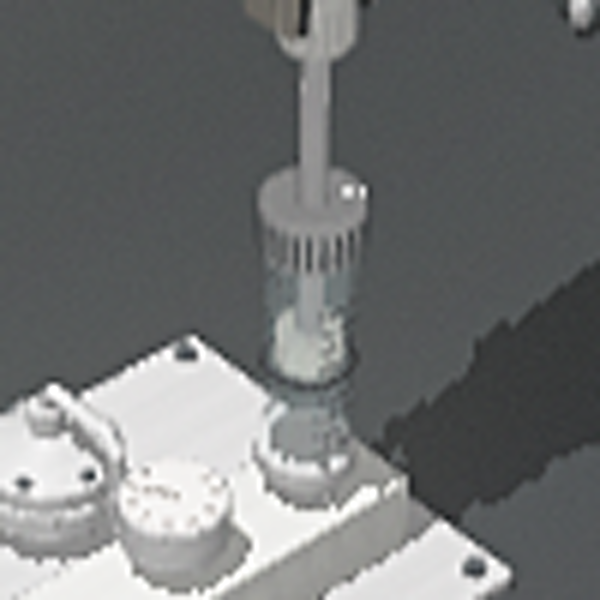

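View pics/wrist9.png

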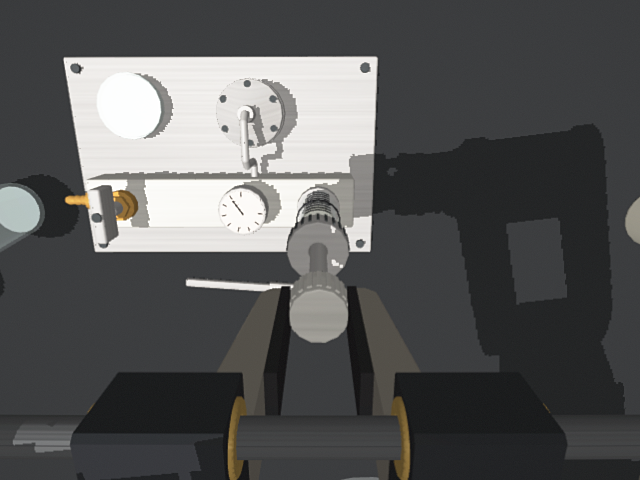

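View pics/side9.png

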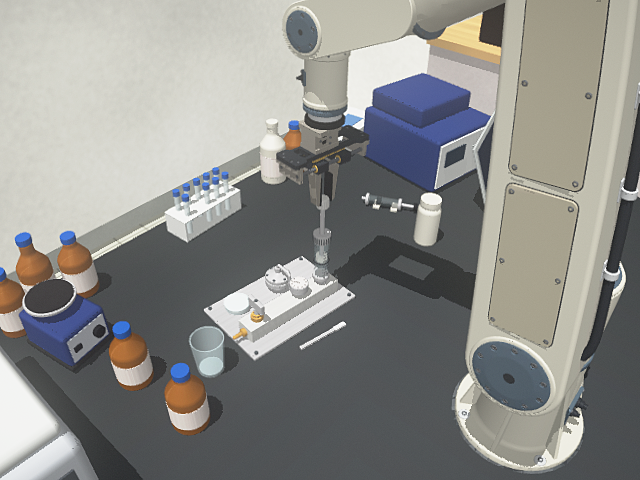

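```bash
python3 - <<'E'
from st import *
s,c=np.load("side9.npy",allow_pickle=True)
x0,y0,k=300,225,12
im=cv2.resize(c["pixels"][y0:y0+50,x0:x0+45,::-1],None,fx=k,fy=k,interpolation=cv2.INTER_NEAREST)
C=np.array([.502,-.0031])
o,_=ray(c,320,250); 
t=np.linspace(0,2*np.pi,200)
def near(r,z):
    d=o[:2]-C; d/=np.linalg.norm(d); return proj(c,[*(C+r*d),z])
for n,r,z in(("piston low",.013,.106),("ring mid",.017,.106),("ring up",.017,.1075),("ring low",.017,.1045),("piston top front",.013,.12),("cap top front",.0195,.18),("knob low front",.013,.245)): print(n,near(r,z).round(2))
g=cv2.cvtColor(c["pixels"],cv2.COLOR_RGB2GRAY)
print(g[248:272,318:325])
cv2.imwrite("pics/s9z.png",im); st()
E
```

```text
piston low [320.49 262.43]
ring mid [320.45 263.61]
ring up [320.47 263.08]
ring low [320.44 264.14]
piston top front [320.62 257.45]
cap top front [321.17 237.19]
knob low front [321.92 209.73]
[[115 122 158 158 156 152 117]
 [109 122 156 157 154 151 115]
 [104 130 157 158 155 149 114]
 [149 141 157 159 155 150 147]
 [180 143 156 158 154 126 155]
 [185 142 152 157 153 133 167]
 [183 150 150 156 151 149 184]
 [181 171 164 156 159 148 136]
 [178 180 179 170 174 167 148]
 [182 183 184 176 177 187 189]
 [185 188 184 184 184 164 140]
 [192 186 186 190 187 171 152]
 [192 186 187 189 187 193 160]
 [194 193 189 191 193 146 138]
 [163 167 186 188 186 136 147]
 [101 104 138 144 138 127 113]
 [ 92  73  73  88  70  84  73]
 [113 108 104 110 104 109 112]
 [119 124 125 126 128 105 117]
 [113 121 123 126 125 106 116]
 [142 149 149 150 152 150 140]
 [155 155 156 157 138 147 138]
 [150 147 149 147 134 138 140]
 [150 147 148 149 148 148 150]]
t 13.55 tcp [ 0.503  -0.0032  0.2381] yaw -97.36 tilt [0.0002 0.    ] F [ -0.2  -0.2 -11.5] M [ 0.02  0.05 -0.04] gap 0.0248 q [-0.01  0.12  1.84  0.    1.18  1.69]
```

View pics/s9z.png

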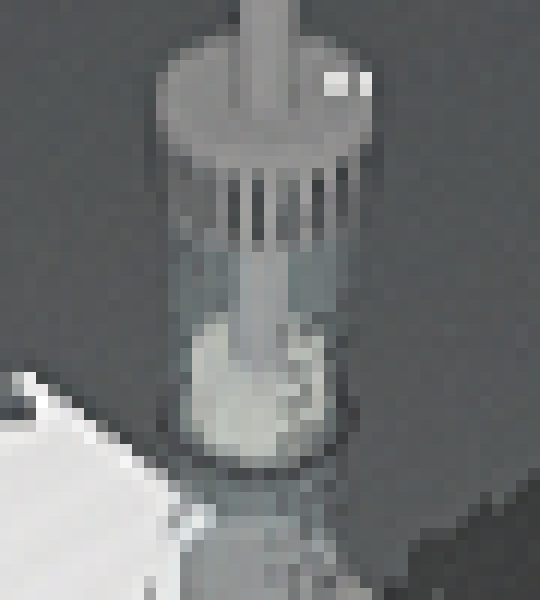

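```bash
python3 -c "
from st import st
from cell import sign_off
st(); print(sign_off())"
```

```text
t 13.55 tcp [ 0.503  -0.0032  0.2381] yaw -97.36 tilt [0.0002 0.    ] F [ -0.2  -0.2 -11.5] M [ 0.02  0.05 -0.04] gap 0.0248 q [-0.01  0.12  1.84  0.    1.18  1.69]
the job is handed in; nothing more can be done
None
```

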